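Find and release the latched key on the workshop's bench switch box

ROBOT

A 6-joint arm with a two-finger parallel gripper is mounted at the origin on the work surface. World frame = base frame: x ahead of the robot, y to its left, z up, the work surface at z = 0. Lengths are in m, angles in rad, forces in N, time in s.
With the tool pointing down it reaches from about 0.35 to 0.875 m from the base axis. Payload 15.5 kg.
Tool frame: the origin (TCP) lies at the very end of the fingers, on their centre line; the grasp point (between the pads) lies 19 mm behind it (arm.grip_depth is the distance from the TCP to the grasp point, in m); z points along the fingers, y is the line along which they close (so a half turn about z gives the same grasp; the last joint's range is limited). The gripper opens to 85 mm and grips with 20 to 120 N. Pads are 22 mm wide; open, the fingers measure 114 mm over their backs; the gripper's body (76 mm by 85 mm) begins 54 mm behind the grasp point. The pads swing forward as they close: fully open they stand 13 mm farther back than shut.
Start: joints at [1.109, 0.494, 1.345, -0, 1.302, -0.096], TCP at [0.224, 0.584, 0.231] pointing down, gripper open.
Joint ranges: [-2.91, 2.91], [-0.82, 2.16], [0.22, 2.67], [-1.22, 4.37], [0.12, 2.79], [-3.08, 3.08]. Speed limits (rad/s): [1.89, 1.89, 2.57, 3.01, 3.01, 3.01].

INTERFACE

Orientations are given as a unit quaternion [x, y, z, w].
In Python, from cell import monitor, optics, order, arm gives the robot as it stands.
- The arm moves only by the tool move_arm, never from a script. Its argument "series" is one flat list of numbers, 5 for each row, row after row: the shift along the tool's x, y, z in mm, then the turn about the tool's z in degrees, then the closure, from 0 (fully open) to 1 (shut). A call has 1 to 20 rows; each row is the pose to reach, as a shift and turn from the pose commanded when the call began, along the tool's axes at that moment; what a row does not reach only later rows make up. A row lasts 1/8 s, in which the tool goes at most 62.5 mm and 10.7 degrees, less where a joint would pass 70% of its speed; a pose out of reach is approached as far as the arm can. A call with a gripper value outside its range is refused whole. The fingers move at their own pace and stop on an object; "squeeze" is the grip in N (left out, the last holds). Time passes only in rows, so rows that repeat a pose let the fingers close. It gives the time, the measured TCP pose, the force, the opening and the grip force at its end, in the units of the state.
- monitor.observe(): the state, without advancing time (a new reading comes with each control period).
- optics.camera(name): name is "scene" or "side" or "wrist"; returns a dict with "frame" (400x640x3 uint8, red, green, blue), "mtx" (3x3 intrinsics, pixels), "T" (4x4, takes a point from camera to world coordinates). Camera axes: x right, y down, z forward; pixel columns grow to the right and rows downward; lengths in m; the calibration is good to about 2 mm. A picture is of the moment at which its call begins. There is no depth.
- order.sign_off(): hands the job in; it is judged then, once.
The state is a dict: "time": time; "q": joint angles; "dq": joint speeds; "joint_torque": joint torques, N m; "tcp_pos": TCP position; "ee_rot": TCP orientation; "wrist_force": force on the tool from outside, world axes, zero at the start; "torque": the same for the moment, N m; "finger_gap": finger opening in m; "finger_force": force on a finger pad.
Only numpy, scipy, OpenCV 4.12 (cv2) and the standard library are available. Lean on these libraries where they do the work, as an engineer would, in place of code of your own. Each camera call takes 0.05 s, during which the arm holds its last target. There are 200 camera calls.

TASK

One circuit of the violin workshop's bench switch box was left on: exactly one of its four white keys is still latched down. With a fingertip, tap each key lightly, in order from the robot's left (beside the red lamp) to its right, to feel which one is latched; only after all four taps, press the latched key down past its catch so that it springs up and all four keys stand up. Do not push any of the other keys down, and leave the sanding block, glue jar and thumb plane where they are.

Things in the scene. Friction and masses are not known exactly. Their poses are not given: they have to be found in the camera images.
- switch_box: green bench switch box with a dark steel top plate, 110 (x) x 270 (y) x 60 mm high, fixed to the bench. Origin: centre of its underside, x away from the robot across the box, y along the row to the robot's left, z up. A red pilot lamp (24 mm wide, 12 mm high) is at its +y (left) end, 103 mm from the centre
- slot1 (a point): the middle of the leftmost key, next to the red lamp, on the box top (60 mm above the bench); places are 48 mm apart along the box's y
- slot2 (a point): the middle of the second key from the left, on the box top (60 mm above the bench); places are 48 mm apart along the box's y
- slot3 (a point): the middle of the third key from the left, on the box top (60 mm above the bench); places are 48 mm apart along the box's y
- slot4 (a point): the middle of the rightmost key, on the box top (60 mm above the bench); places are 48 mm apart along the box's y
- key_a: one of the four identical white keys, cap 36 x 28 mm; its place in the row varies and its letter says nothing. Origin: centre of its top face, z up; moves only up and down. Top above the box top: 20 mm when up, 15 mm when latched, 10 mm fully down. ALL KEYS: a spring pushes the key up; 2 N starts an up key moving, then 0.4 N more per mm, 6 N fully down.
- key_b: one of the four identical white keys, cap 36 x 28 mm; its place in the row varies and its letter says nothing. Origin: centre of its top face, z up; moves only up and down. Top above the box top: 20 mm when up, 15 mm when latched, 10 mm fully down. ALL KEYS: a latched key feels solid until about 4 N; an up key gives from 2 N.
- key_c: one of the four identical white keys, cap 36 x 28 mm; its place in the row varies and its letter says nothing. Origin: centre of its top face, z up; moves only up and down. Top above the box top: 20 mm when up, 15 mm when latched, 10 mm fully down. ALL KEYS: a latched key pressed about 2.5 mm below its latched height (5 N) is let go by its catch and rises with the finger.
- key_d: one of the four identical white keys, cap 36 x 28 mm; its place in the row varies and its letter says nothing. Origin: centre of its top face, z up; moves only up and down. Top above the box top: 20 mm when up, 15 mm when latched, 10 mm fully down. ALL KEYS: an up key pushed 6.5 mm or more down counts as switched on, which must not happen.
- sanding_block: loose cork sanding block, 100 x 60 x 34 mm, lying beyond the lamp end of the box; origin: centre of its underside. To be left alone
- glue_jar: loose glue jar with a yellow cap, 60 mm across, 75 mm high, standing beyond the right end of the box; origin: centre of its underside. To be left alone
- thumb_plane: loose small brass thumb plane, 80 x 28 x 37 mm, on the far side of the box; origin: centre of its underside. To be left alone

How it is judged:
On the way, in this order (a step that is already met when the one before it is completed fails the run):
1. a fingertip touches the leftmost key, next to the red lamp (first tap) (((horizontal distance between key_a and slot1 below 0.015 m and contact force between the fingers and key_a above 0.3 N) or (horizontal distance between key_b and slot1 below 0.015 m and contact force between the fingers and key_b above 0.3 N) or (horizontal distance between key_c and slot1 below 0.015 m and contact force between the fingers and key_c above 0.3 N) or (horizontal distance between key_d and slot1 below 0.015 m and contact force between the fingers and key_d above 0.3 N))), for 0.04 s.
2. a fingertip touches the second key from the left (second tap) (((horizontal distance between key_a and slot2 below 0.015 m and contact force between the fingers and key_a above 0.3 N) or (horizontal distance between key_b and slot2 below 0.015 m and contact force between the fingers and key_b above 0.3 N) or (horizontal distance between key_c and slot2 below 0.015 m and contact force between the fingers and key_c above 0.3 N) or (horizontal distance between key_d and slot2 below 0.015 m and contact force between the fingers and key_d above 0.3 N))), for 0.04 s.
3. a fingertip touches the third key from the left (third tap) (((horizontal distance between key_a and slot3 below 0.015 m and contact force between the fingers and key_a above 0.3 N) or (horizontal distance between key_b and slot3 below 0.015 m and contact force between the fingers and key_b above 0.3 N) or (horizontal distance between key_c and slot3 below 0.015 m and contact force between the fingers and key_c above 0.3 N) or (horizontal distance between key_d and slot3 below 0.015 m and contact force between the fingers and key_d above 0.3 N))), for 0.04 s.
4. a fingertip touches the rightmost key (last tap) (((horizontal distance between key_a and slot4 below 0.015 m and contact force between the fingers and key_a above 0.3 N) or (horizontal distance between key_b and slot4 below 0.015 m and contact force between the fingers and key_b above 0.3 N) or (horizontal distance between key_c and slot4 below 0.015 m and contact force between the fingers and key_c above 0.3 N) or (horizontal distance between key_d and slot4 below 0.015 m and contact force between the fingers and key_d above 0.3 N))), for 0.04 s.
5. after the four taps, the latched key is pressed down past its catch (top face less than 13.2 mm above the box) (z of any of key_a, key_b, key_c, key_d in the frame of switch_box below 0.0732 m), for 0.02 s.
At the end, for the whole second after the job is handed in: All four keys stand up (each top face within 1.5 mm of its up height, 20 mm above the box), and the sanding block, glue jar and thumb plane are at rest within 20 mm of where they began (z of each of key_a, key_b, key_c, key_d in the frame of switch_box above 0.0785 m and distance of each of sanding_block, glue_jar, thumb_plane from where it was at the start of the episode below 0.02 m and linear speed of each of sanding_block, glue_jar, thumb_plane below 0.02 m/s); the robot touches nothing.
It fails at once if a key that was up is pushed down by 6.5 mm or more (distance of any of key_a, key_b, key_c, key_d from where it was at the start of the episode above 0.0065 m).
It fails at once if the sanding block, glue jar or thumb plane is lifted, carried or knocked 20 mm or more from its place (distance of any of sanding_block, glue_jar, thumb_plane from where it was at the start of the episode above 0.02 m).
It also fails if it takes over 51 s, if anything falls off the work surface, if the arm or the gripper's body presses on something with over 40 N, if the wrist force passes 120 N, or if a joint passes its speed limit or range.

## Working session

There is one attempt and no reset: what is moved stays moved. The work goes in short steps, Python scripts to look and compute and a tool call to move; the robot and the scene stay as the last step left them, time stands still between calls to the robot, and variables do not carry over. Pictures are saved under pics/ and viewed, at most 10 in all, crops included, and the job is handed in when it is done.

Besides the shell and the picture viewer there is one more tool, called after "Emit:" as name(argument=value, ...) on one line, values as JSON. move_arm: Moves the arm, as the interface text tells. Its arguments: {"type":"object","properties":{"series":{"type":"array","items":{"type":"number"}},"squeeze":{"type":"number"}},"required":["series"]}

```bash
mkdir -p pics; python3 - <<'E'
from cell import monitor, optics
import cv2, numpy as np
s=monitor.observe(); print(s['time'],s['tcp_pos'],s['ee_rot'],s['wrist_force'],s['finger_gap'])
for n in('scene','side'):
    c=optics.camera(n); cv2.imwrite(f'pics/{n}0.png',c['frame'][:,:,::-1]); np.savez(f'{n}0.npz',**c)
E
```

```text
0.0 [0.22339555 0.58332182 0.2306967 ] [ 1.81887247e-01  9.83319202e-01 -5.88235302e-04 -1.73171332e-04] [-0.15039493  0.54897082  0.97362997] 0.08475542669903731
```

View pics/scene0.png

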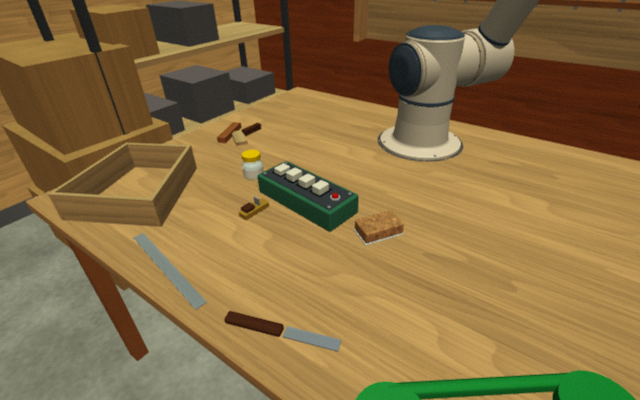

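View pics/side0.png

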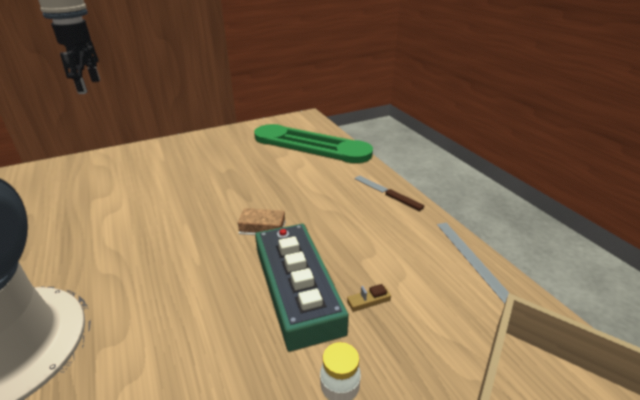

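The scene view shows the box with its lamp at about (335,196) and keys from (320,187) to (282,169). In the side view the lamp is at (283,233) and the keys run from (289,244) to (311,299). I'll fit the box pose to its green silhouette in both views.

```bash
cat > fit.py <<'E'
import cv2, numpy as np
from scipy.optimize import minimize
S=8
V=[]
for n,roi in(('scene',(245,150,370,240)),('side',(245,215,360,355))):
    c=np.load(n+'0.npz'); h=cv2.cvtColor(c['frame'],cv2.COLOR_RGB2HSV)
    m=cv2.inRange(h,(60,80,15),(95,255,255)); k=np.zeros_like(m); k[roi[1]:roi[3],roi[0]:roi[2]]=255; m&=k
    N,l,st,_=cv2.connectedComponentsWithStats(m); m=np.uint8(l==1+np.argmax(st[1:,4]))
    hull=cv2.convexHull(cv2.findNonZero(m)); M=np.zeros(m.shape,np.uint8); cv2.fillConvexPoly(M,hull,1)
    V.append((c,M)); print(n,M.sum(),cv2.boundingRect(M))
def proj(c,P):
    T=np.linalg.inv(c['T']); p=(T[:3,:3]@P.T).T+T[:3,3]; p=p@c['mtx'].T; return p[:,:2]/p[:,2:]
def W(p,L):
    a=p[2]; L=np.atleast_2d(L); R=np.array([[np.cos(a),-np.sin(a),0],[np.sin(a),np.cos(a),0],[0,0,1]]); return L@R.T+[p[0],p[1],0]
B=np.array([[x,y,z] for x in(-.055,.055) for y in(-.135,.135) for z in(0,.06)])
def cost(p,one=None):
    e=0
    for i,(c,M) in enumerate(V):
        if one not in(None,i): continue
        u=cv2.convexHull(np.float32(proj(c,W(p,B))*S+S/2-.5))
        D=np.zeros((400*S,640*S),np.uint8); cv2.fillConvexPoly(D,np.int32(np.round(u)),255)
        D=cv2.resize(D,(640,400),interpolation=cv2.INTER_AREA)/255.
        e+=np.abs(D-M).sum()/M.sum()
    return e
if __name__=='__main__':
    # initial from key/lamp pixels on z=.06 in side view
    def back(c,u,z):
        d=c['T'][:3,:3]@np.linalg.inv(c['mtx'])@[*u,1]; o=c['T'][:3,3]; return (o+d*(z-o[2])/d[2])[:2]
    a=back(V[1][0],(283,233),.07); b=back(V[1][0],(311,299),.08)
    d=a-b; p0=[*(a-d/np.linalg.norm(d)*.103),np.arctan2(-d[0],d[1])]; print(a,b,p0)
    for one in(None,0,1):
        r=minimize(cost,p0,args=(one,),method='Nelder-Mead',options=dict(initial_simplex=np.array(p0)+np.vstack([np.zeros(3),np.diag([.01,.01,.1])]),xatol=1e-4,fatol=1e-4))
        print(one,r.x,r.fun)
        if one is None: p=r.x
    np.save('p.npy',p)
    for y in(.103,.072,.024,-.024,-.072): print(W(p,[0,y,.08]),[proj(c,W(p,[0,y,.08])).round(1) for c,_ in V])
    for n,u in (('jar',(341,360)),('block',(262,217)),('plane',(369,298))): print(n,back(V[1][0],u,.03))
E
python3 fit.py
```

```text
scene 3086 (258, 173, 100, 58)
side 7157 (256, 225, 91, 125)
[ 0.52665653 -0.00501495] [ 0.50017212 -0.20062077] [np.float64(0.5128367580072059), np.float64(-0.10708361887905969), np.float64(-0.1345784484628361)]
None [ 0.51471325 -0.09803569 -0.1652997 ] 0.4911611244217281
0 [ 0.51310145 -0.10236063 -0.15612181] 0.37281079638595555
1 [ 0.51618277 -0.09388857 -0.15949894] 0.09661896895128039
[[0.53166168 0.00356032 0.08      ]] [array([[334.1, 191.5]]), array([[283.5, 226.2]])]
[[ 0.5265607  -0.02701712  0.08      ]] [array([[325. , 186.7]]), array([[286.7, 235.3]])]
[[ 0.5186624  -0.07436283  0.08      ]] [array([[311.5, 179.6]]), array([[292.1, 250.5]])]
[[ 0.51076409 -0.12170855  0.08      ]] [array([[298.8, 173. ]]), array([[298.1, 267.3]])]
[[ 0.50286579 -0.16905427  0.08      ]] [array([[286.9, 166.7]]), array([[304.8, 285.9]])]
jar [ 0.50809827 -0.29325991]
block [0.52096746 0.11997613]
plane [ 0.61405416 -0.20205849]
```

Emit:
move_arm(series=[-514,-531,-50,-11.5,1,-514,-531,-50,-11.5,1,-514,-531,-50,-11.5,1,-514,-531,-50,-11.5,1,-514,-531,-50,-11.5,1,-514,-531,-50,-11.5,1,-514,-531,-50,-11.5,1,-514,-531,-50,-11.5,1,-514,-531,-50,-11.5,1,-514,-531,-50,-11.5,1,-514,-531,-50,-11.5,1,-514,-531,-50,-11.5,1,-514,-531,-50,-11.5,1,-514,-531,-50,-11.5,1,-514,-531,-50,-11.5,1,-514,-531,-50,-11.5,1,-514,-531,-50,-11.5,1])

```text
time: 2.22
tcp_pos: [0.5135, -0.0955, 0.2814]
ee_rot: [0.082, 0.997, -0.0, 0.0]
wrist_force: [0.1, -0.2, -0.2]
finger_gap: -0.0002
finger_force: 0.0
```

```bash
python3 - <<'E'
from cell import monitor, optics
import cv2, numpy as np
s=monitor.observe(); print(s['time'],s['tcp_pos'],s['ee_rot'],s['wrist_force'],s['finger_gap'])
c=optics.camera('wrist'); cv2.imwrite('pics/wrist1.png',c['frame'][:,:,::-1]); np.savez('wrist1.npz',**c); print(c['T'].round(3))
E
```

```text
2.225 [ 0.51352275 -0.09550879  0.281369  ] [ 8.20063388e-02  9.96631807e-01 -7.25070879e-06  3.07303369e-05] [ 0.13859889 -0.20202176 -0.18004888] -0.00016804028738213417
[[ 0.162  0.94   0.302  0.435]
 [ 0.987 -0.155 -0.049 -0.082]
 [ 0.     0.306 -0.952  0.424]
 [ 0.     0.     0.     1.   ]]
```

View pics/wrist1.png

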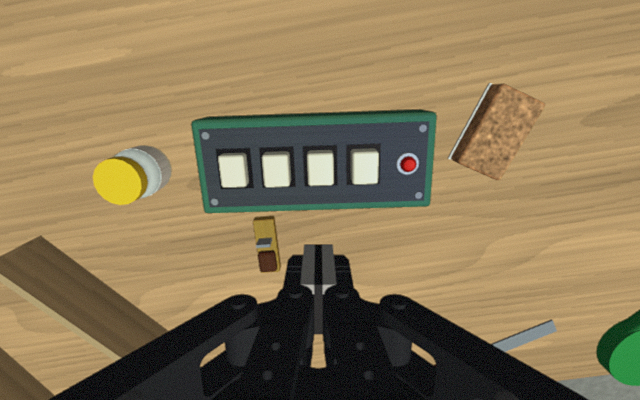

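The wrist view shows the whole row: lamp at (408,164), keys at (365,166), (320,167), (276,169) and (233,170), with the screws near the plate corners. I'll locate the keys from these blobs.

```bash
python3 - <<'E'
import cv2, numpy as np
from scipy.optimize import least_squares
c=np.load('wrist1.npz'); f=c['frame']; h=cv2.cvtColor(f,cv2.COLOR_RGB2HSV)
def blobs(m,a0):
    k=np.zeros_like(m); k[120:210,200:432]=255
    n,l,s,ce=cv2.connectedComponentsWithStats(m&k); return [(s[i].tolist(),ce[i]) for i in range(1,n) if s[i,4]>a0]
g=blobs(cv2.inRange(f,(200,200,180),(255,255,255)),300); r=blobs(cv2.inRange(h,(0,150,100),(8,255,255)),40)
for b in g+r: print(b)
g.sort(key=lambda b:-b[1][0])
T=np.linalg.inv(c['T'])
def proj(P): p=P@T[:3,:3].T+T[:3,3]; p=p@c['mtx'].T; return p[:,:2]/p[:,2:]
def W(p,L):
    a=p[2]; R=np.array([[np.cos(a),-np.sin(a),0],[np.sin(a),np.cos(a),0],[0,0,1]]); return np.array(L)@R.T+[p[0],p[1],0]
L=[[0,.072,.08],[0,.024,.08],[0,-.024,.08],[0,-.072,.08],[0,.103,.072]]
U=np.array([b[1] for b in g]+[r[0][1]])
res=least_squares(lambda p:(proj(W(p,L))-U).ravel(),[.51,-.1,-.16]); print(res.x); print((proj(W(res.x,L))-U).round(2))
w=W(res.x,L);print(w.round(4))
B=[[x,y,.06] for x in(-.055,.055) for y in(-.135,.135)]; print(proj(W(res.x,B)).round(0).tolist())
# px per mm along the ray for height
print((proj(w+[0,0,-.005])-proj(w)).round(2).tolist())
t=np.array([.5135,-.0955]); q=np.array([.0820063,.9966318]); X=np.array([q[0]**2-q[1]**2,2*q[0]*q[1]]); Y=np.array([2*q[0]*q[1],q[1]**2-q[0]**2])
for k in w: d=k[:2]-t; print('tool shift mm',(d@X*1e3).round(1),(d@Y*1e3).round(1))
cv2.imwrite('pics/w1crop.png',cv2.resize(f[110:220,190:440,::-1],None,fx=3.2,fy=3.2,interpolation=cv2.INTER_CUBIC))
E
```

```text
([354, 153, 24, 31, 707], array([365.24752475, 167.78925035]))
([309, 154, 24, 31, 705], array([320.61134752, 169.36737589]))
([219, 157, 27, 30, 687], array([231.90538574, 171.23580786]))
([263, 156, 26, 31, 703], array([275.63157895, 170.87339972]))
([403, 157, 13, 15, 133], array([408.63157895, 164.29323308]))
[ 0.51113032 -0.11236133 -0.12980502]
[[  3.61  -0.52]
 [  3.17  -0.63]
 [  3.2   -0.67]
 [  2.09   0.43]
 [-12.3    0.42]]
[[ 0.5205 -0.041   0.08  ]
 [ 0.5142 -0.0886  0.08  ]
 [ 0.508  -0.1362  0.08  ]
 [ 0.5018 -0.1838  0.08  ]
 [ 0.5245 -0.0102  0.072 ]]
[[175.0, 119.0], [426.0, 111.0], [190.0, 215.0], [420.0, 208.0]]
[[-0.68, -1.02], [-0.08, -1.04], [0.52, -1.06], [1.12, -1.08], [-1.03, -0.97]]
tool shift mm 2.1 54.9
tool shift mm 0.4 7.0
tool shift mm -1.2 -41.0
tool shift mm -2.9 -89.0
tool shift mm 3.1 85.9
```

View pics/w1crop.png

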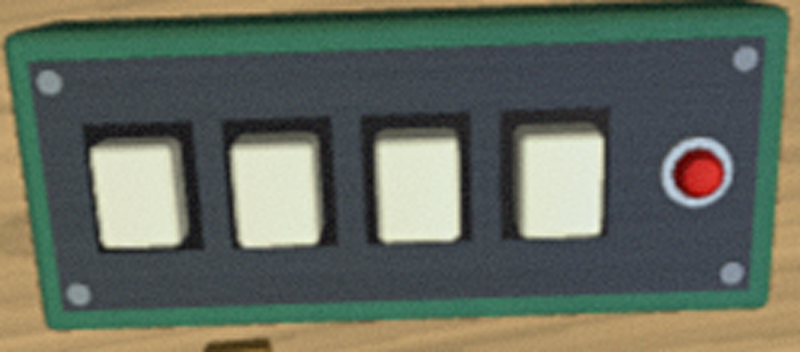

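```bash
python3 - <<'E'
import cv2, numpy as np
from scipy.optimize import least_squares
c=np.load('wrist1.npz'); T=np.linalg.inv(c['T'])
def proj(P): p=P@T[:3,:3].T+T[:3,3]; p=p@c['mtx'].T; return p[:,:2]/p[:,2:]
def W(p,L):
    a=p[2]; R=np.array([[np.cos(a),-np.sin(a),0],[np.sin(a),np.cos(a),0],[0,0,1]]); return np.array(L)@R.T+[p[0],p[1],0]
U=np.array([[365.25,167.8],[320.6,169.4],[275.6,170.9],[231.9,171.2],[408.6,164.3]])
def L(o): return [[0,o+.072,.08],[0,o+.024,.08],[0,o-.024,.08],[0,o-.072,.08],[0,.103,.072]]
r=least_squares(lambda p:(proj(W(p,L(p[3])))-U).ravel(),[.51,-.1,-.16,-.01],x_scale=[.01,.01,.1,.01]); p=r.x; print(p); print((proj(W(p,L(p[3])))-U).round(2).tolist())
w=W(p,L(p[3])); print(w.round(4).tolist())
B=[[x,y,.06] for x in(-.055,.055) for y in(-.135,.135)]; print(((proj(W(p,B))-[190,110])*3.2).round(0).tolist())
t=np.array([.5135,-.0955]); q=np.array([.0820063,.9966318]); X=np.array([q[0]**2-q[1]**2,2*q[0]*q[1]]); Y=np.array([2*q[0]*q[1],q[1]**2-q[0]**2])
for k in w: d=k[:2]-t; print('shift',(d@X*1e3).round(1),(d@Y*1e3).round(1))
for n in('scene','side'):
    c=np.load(n+'0.npz');T=np.linalg.inv(c['T']);print(n,proj(w).round(1).tolist())
E
```

```text
[ 0.51308852 -0.09916686 -0.13160674 -0.01658076]
[[0.56, -0.13], [0.15, -0.34], [0.21, -0.45], [-0.93, 0.63], [0.01, 0.39]]
[[0.5204, -0.0442, 0.08], [0.5141, -0.0918, 0.08], [0.5078, -0.1394, 0.08], [0.5015, -0.187, 0.08], [0.5266, 0.0029, 0.072]]
[[-10.0, 29.0], [795.0, 3.0], [36.0, 335.0], [771.0, 313.0]]
shift 1.6 51.7
shift 0.0 3.7
shift -1.5 -44.2
shift -3.1 -92.2
shift 3.2 99.3
scene [[320.8, 183.5], [307.1, 176.8], [294.3, 170.6], [282.1, 164.7], [335.1, 193.2]]
side [[287.0, 241.1], [293.4, 256.8], [300.5, 274.1], [308.3, 293.2], [281.5, 230.1]]
```

Emit:
move_arm(series=[1.5,51.5,50,1,1,1.5,51.5,100,1,1,1.5,51.5,145,1,1,1.5,51.5,175,1,1,1.5,51.5,190,1,1,1.5,51.5,193,1,1,1.5,51.5,193,1,1,1.5,51.5,193,1,1])

```text
time: 3.28
tcp_pos: [0.5212, -0.0452, 0.0893]
ee_rot: [0.091, 0.996, -0.0, 0.001]
wrist_force: [-0.1, -0.3, -0.1]
finger_gap: 0.0002
finger_force: 0.0
```

```bash
python3 - <<'E'
from cell import monitor, optics
import cv2, numpy as np
s=monitor.observe(); print(s['time'],s['tcp_pos'],s['wrist_force'])
c=optics.camera('wrist'); d=optics.camera('side')
a=c['frame'][60:400,100:540,::-1]; b=cv2.resize(d['frame'][200:340,230:370,::-1],(340,340),interpolation=cv2.INTER_CUBIC)
cv2.imwrite('pics/near.png',np.hstack([a,b]))
E
```

```text
3.275 [ 0.52122357 -0.04517079  0.08927902] [-0.10721375 -0.33669067 -0.14272273]
```

View pics/near.png

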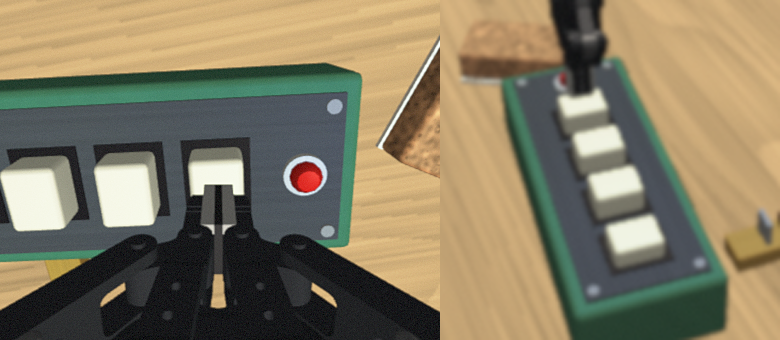

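The fingertip is centred over the leftmost key, at crop (217,175), about 9 mm above it. Starting the first tap.

Emit:
move_arm(series=[0,0,4,-3,1,0,0,7,-3,1,0,0,8.5,-3,1,0,0,9.5,-3,1,0,0,10.5,-3,1,0,0,10.5,-3,1])

```text
time: 4.12
tcp_pos: [0.5206, -0.045, 0.0778]
ee_rot: [0.065, 0.998, -0.0, 0.0]
wrist_force: [-0.6, 0.1, 1.2]
finger_gap: 0.0002
finger_force: 1.3
```

Emit:
move_arm(series=[0,0,1,0,1,0,0,1,0,1])

```text
time: 4.38
tcp_pos: [0.5206, -0.045, 0.0768]
ee_rot: [0.065, 0.998, -0.0, 0.0]
wrist_force: [-0.8, 0.3, 4.0]
finger_gap: 0.0002
finger_force: 1.5
```

```bash
cat > rd.py <<'E'
from cell import monitor, optics
import numpy as np
F=[];Z=[]
for i in range(5):
    optics.camera('wrist'); s=monitor.observe(); F.append(s['wrist_force'][2]); Z.append(s['tcp_pos'][2])
print(s['time'],np.round(F,2),np.round(Z,5),s['finger_force'])
E
python3 rd.py
```

```text
4.625 [3.46 2.78 2.45 2.41 2.61] [0.07679 0.0768  0.0768  0.0768  0.07681] 1.497348602861166
```

Emit:
move_arm(series=[0,0,1,0,1,0,0,1,0,1])

```text
time: 4.88
tcp_pos: [0.5206, -0.045, 0.0757]
ee_rot: [0.065, 0.998, -0.0, 0.0]
wrist_force: [0.1, 0.6, 4.4]
finger_gap: 0.0003
finger_force: 1.7
```

```bash
python3 rd.py
```

```text
5.125 [3.95 3.06 3.5  3.85 3.38] [0.07575 0.07577 0.07581 0.0758  0.07581] 1.698315069079399
```

Key 1 gives softly: finger force rises 0.2 N per finger per mm, which matches the 0.4 N/mm spring. So it's up, with its top at about z=0.0793. Next is key 2.

Emit:
move_arm(series=[0,0,-7,0,1,0,0,-14,0,1,0,-24,-14,0,1,0,-48,-14,0,1,0,-48,-14,0,1,0,-48,-9,0,1,0,-48,-6,0,1,0,-48,-4,0,1,0,-48,-3,0,1,0,-48,-2,0,1,0,-48,-2,0,1,0,-48,-2,0,1])

```text
time: 6.62
tcp_pos: [0.5144, -0.0926, 0.0778]
ee_rot: [0.065, 0.998, 0.0, 0.0]
wrist_force: [-0.2, 1.6, 3.0]
finger_gap: 0.0002
finger_force: 1.3
```

Key 2 gives the same 1.3 N at the same height, so it's up too. On to key 3.

Emit:
move_arm(series=[0,0,-6,0,1,0,0,-12,0,1,0,-24,-12,0,1,0,-48,-12,0,1,0,-48,-12,0,1,0,-48,-7,0,1,0,-48,-4,0,1,0,-48,-2,0,1,0,-48,-1,0,1,0,-48,0,0,1,0,-48,0,0,1,0,-48,0,0,1])

```text
time: 8.12
tcp_pos: [0.5082, -0.1402, 0.0779]
ee_rot: [0.065, 0.998, -0.0, 0.0]
wrist_force: [-0.7, 1.1, 2.9]
finger_gap: 0.0001
finger_force: 1.3
```

Key 3 is up as well. Key 4 next.

Emit:
move_arm(series=[0,0,-6,0,1,0,0,-12,0,1,0,-24,-12,0,1,0,-48,-12,0,1,0,-48,-12,0,1,0,-48,-7,0,1,0,-48,-4,0,1,0,-48,-2,0,1,0,-48,-1,0,1,0,-48,0,0,1,0,-48,0,0,1,0,-48,0,0,1])

```text
time: 9.62
tcp_pos: [0.5019, -0.1878, 0.0778]
ee_rot: [0.065, 0.998, -0.0, 0.0]
wrist_force: [-0.2, 0.0, -0.1]
finger_gap: -0.0002
finger_force: 0.0
```

There's no contact at this height, so key 4 is the latched one. I'll feel for it lower down.

Emit:
move_arm(series=[0,0,2,0,1,0,0,3,0,1,0,0,3.5,0,1,0,0,4,0,1,0,0,4,0,1])

```text
time: 10.25
tcp_pos: [0.5019, -0.1878, 0.0738]
ee_rot: [0.065, 0.998, -0.0, 0.0]
wrist_force: [-0.6, 0.2, 4.3]
finger_gap: 0.0003
finger_force: 2.2
```

The key feels solid at 4.4 N at latched height, which confirms it. Now I'll press it past the catch and let it rise.

Emit:
move_arm(series=[0,0,1,0,1,0,0,2,0,1,0,0,3,0,1,0,0,3.3,0,1,0,0,3.3,0,1,0,0,1,0,1,0,0,-2,0,1,0,0,-4,0,1,0,0,-4,0,1,0,0,-4,0,1])

```text
time: 11.5
tcp_pos: [0.5019, -0.1878, 0.0777]
ee_rot: [0.065, 0.998, -0.0, 0.0]
wrist_force: [-0.2, -0.1, 2.8]
finger_gap: -0.0001
finger_force: 1.3
```

The finger force is now 1.3 N at z=0.0777, so key 4 has risen with the finger and is up. I'll lift away.

Emit:
move_arm(series=[0,0,-4,0,1,0,0,-15,0,1,0,0,-50,0,1,0,0,-100,0,1,0,0,-150,0,1,0,0,-150,0,1,0,0,-150,0,1,0,0,-150,0,1])

```text
time: 12.5
tcp_pos: [0.5013, -0.1875, 0.2268]
ee_rot: [0.065, 0.998, 0.0, -0.001]
wrist_force: [0.9, -0.2, -0.3]
finger_gap: 0.0003
finger_force: 0.0
```

```bash
python3 - <<'E'
from cell import monitor, optics, order
import cv2
s=monitor.observe(); print(s['time'],s['tcp_pos'],s['wrist_force'])
c=optics.camera('wrist'); cv2.imwrite('pics/end.png',c['frame'][:,:,::-1])
E
```

```text
12.5 [ 0.5012648  -0.18747643  0.2268194 ] [ 0.91197536 -0.18616304 -0.33182927]
```

View pics/end.png

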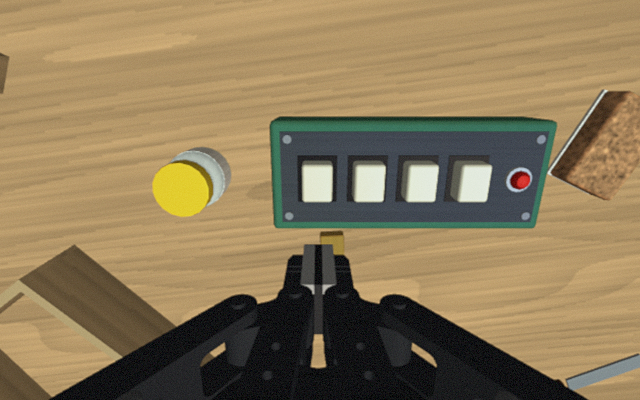

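All four keys, from (317,181) to (471,181), look alike and up. The jar at (190,185), block at (600,145) and plane at (332,243) are undisturbed.

```bash
python3 -c "
from cell import order
print(order.sign_off())"
```

```text
the job is handed in; nothing more can be done
None
```

I tapped all four keys from left to right, found the rightmost one latched, and pressed it past its catch so it sprang up; by touch and the final picture all four keys now stand up, and the job is handed in (no verdict was returned).

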